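# Print a piece-count slip at the pearl balance

### The arm

A 7-joint arm with a two-finger parallel gripper is mounted at the origin on the work surface. World frame = base frame: x ahead of the robot, y to its left, z up, the work surface at z = 0. Lengths are in mm, angles in rad, forces in N, time in s.
With the tool pointing down it reaches from about 400 to 850 mm from the base axis. Payload 6.9 kg.
Tool frame: the origin (TCP) lies midway between the tips of the shut fingers; the grasp point (between the pads) lies 19 mm behind it; z points along the fingers, y is the line along which they close (so a half turn about z gives the same grasp; the last joint's range is limited). The gripper opens to 85 mm and grips with 20 to 120 N. Pads are 22 mm wide; open, the fingers measure 114 mm over their backs; the gripper's body (76 mm by 85 mm) begins 54 mm behind the grasp point. The pads swing forward as they close: fully open they stand 13 mm farther back than shut.
Start: joints at [1.262, 0.507, -0.238, 1.5, 0.126, 1.149, -0.155], TCP at [251.85, -571.999, 231.275] pointing down, gripper open.
Joint ranges: [-3.08, 3.08], [-0.24, 2.05], [-1.43, 1.35], [0, 2.5], [-1.52, 4.66], [0.17, 1.96], [-2.89, 2.89]. Speed limits (rad/s): [2.39, 2.39, 3.14, 3.14, 3.14, 3.14, 3.14].

### API

Orientations are given as a rotation vector (axis times angle).
In Python, from rig import read_state, read_camera, job_done gives the robot as it stands.
- The arm moves only by the shell command python3 -m crank 'ROWS'. ROWS is JSON, a list of rows, each a list of 7 numbers: the shift along the tool's x, y, z normalised to -1 to 1, where 1 is 0.12 m, then the turn, a rotation vector about the tool's x, y, z normalised to -1 to 1, where 1 is pi/4 rad, then the closure, from -1 (fully open) to 1 (shut). In form: [[dx, dy, dz, wx, wy, wz, jaw], ...]. A call has 1 to 10 rows; each row is the pose to reach, as a shift and turn from the pose commanded when the call began, along the tool's axes at that moment; what a row does not reach only later rows make up. A row lasts 1/8 s, in which the tool goes at most 62.5 mm and 10.7 degrees, less where a joint would pass 70% of its speed; a pose out of reach is approached as far as the arm can. A call with a number of a shift or a turn outside -1 to 1 is refused whole. A call with a gripper value outside its range is refused whole. The fingers move at their own pace and stop on an object; the grip force is fixed at half the most. Time passes only in rows, so rows that repeat a pose let the fingers close. It gives the time, the measured TCP pose, the force, the opening and the grip force at its end, in the units of the state.
- read_state(): the state, without advancing time (a new reading comes with each control period).
- read_camera(name): name is "scene" or "side" or "wrist"; returns a dict with "image" (400x640x3 uint8, blue, green, red), "range_z" (400x640 float32, mm along the optical axis (not along the pixel's ray), 0 where there is no reading), "fx", "fy", "cx", "cy" (pixels), "k1" (the pictures are not rectified: a ray, as slopes to the right and down, at radius r is drawn at 1 + k1 r^2 times it, then the intrinsics apply), "R" (3x3) and "t" (3): a world point X has camera coordinates R X + t. Camera axes: x right, y down, z forward; pixel columns grow to the right and rows downward; lengths in mm; the calibration is good to about 2 mm. A picture is of the moment at which its call begins.
- job_done(): hands the job in; it is judged then, once.
The state is a dict: "time_s": time; "qpos": joint angles; "joint_vel": joint speeds; "joint_efforts": joint torques, N m; "tool_pos": TCP position; "tcp_rot": TCP orientation; "ft_force": force on the tool from outside, world axes, zero at the start; "torque": the same for the moment, N m; "finger_gap": finger opening in mm; "grasp_force": force on a finger pad.
Only numpy, scipy, OpenCV 4.12 (cv2) and the standard library are available. Lean on these libraries where they do the work, as an engineer would, in place of code of your own. Each camera call takes 0.05 s, during which the arm holds its last target. There are 200 camera calls.

### The job

Print a piece-count slip for the tub of pearls standing on the balance: with the fingertips, lightly tap the balance's count key (the middle one of its three square keys) so that it reads pieces, then its print key (the square key next to the long bar key), and then the round feed key on top of the slip printer, so that the slip comes out far enough to be torn off. Press each key down and let it come up again before the next one. Press no other key, do not touch the pan or its tub, as that would spoil the count, and do not lift or shift the printer or anything else on the table.

Things in the scene. Friction and masses are not known exactly. Their poses are not given: they have to be found in the camera images.
- balance: White counting balance, 220 mm wide, 300 mm deep, fixed. Origin: centre of its underside, on the table; x from the user towards the pan, y to the user's left, z up. Its front 120 mm is a console sloping down 10 degrees to the user (40 mm high in front, 61 mm at the pan): LCD behind, in front one row of five black keys, left to right: round, three square, one long bar. They stand 9 mm proud
- count_key_top (a point): Centre of the top face of the count key, the middle one of the three square keys (each 22 mm wide, 20 mm deep, 36 mm apart); about 55 mm above the table with the key up. Axes: the balance's, tipped 10 degrees with the console, z out of the key
- print_key_top (a point): Centre of the top face of the print key, the square key next to the long bar key, 36 mm to the right (-y of the balance) of the count key; about 55 mm above the table. Axes as for count_key_top
- count_key (a joint): Count key, 0 up, 0.006 m fully down, moving square to the console on a spring: 0.8 N to start, 3.6 N at 2 mm, 9.2 N fully down; all keys here have this spring and come up when let go. 2 mm down counts as pressed, under 1 mm as let go
- print_key (a joint): Print key: 0 up, 0.006 m fully down; 2 mm down counts as pressed
- power_key (a joint): Round power key (22 mm across) at the left end of the balance's row, 38 mm left of the left square key. 0 up, 0.006 m down; not to be pressed
- cal_key (a joint): Calibration key, the left one of the three square keys, 36 mm left of the count key. 0 up, 0.006 m down; not to be pressed
- tare_key (a joint): Long bar tare key (44 mm wide) at the right end of the row, centre 46 mm right of the print key's. 0 up, 0.006 m down; not to be pressed
- pan: Steel weighing pan of the balance, 190 mm wide, 170 mm deep, 5 mm thick, its top 70 mm above the table. Origin: centre of its underside, 60 mm behind (+x) the balance's origin. Not to be touched
- scale_tub: Clear round plastic tub with dark pearls, 134 mm across the rim, 55 mm high, standing loose on the pan (rim 125 mm above the table). Origin: centre of its underside. Not to be touched
- printer: Small grey slip printer, loose on the table (0.6 kg), left or right of the balance: 105 mm wide, 140 mm deep, top 58 mm high. Origin: centre of its underside; x from its front, where its two keys are, to its back, y to its left. Behind the keys: the slot with the paper's end, then a paper lid up to 66 mm high
- feed_key_top (a point): Centre of the top face of the feed key, the round black key (21 mm across) at the front left of the printer's top, 48 mm in front of and 28 mm left of the printer's centre, 67 mm above the table (9 mm proud). Same travel and spring as the balance's keys, straight down. Axes are the printer's
- feed_key (a joint): Feed key: 0 up, 0.006 m fully down; 2 mm down counts as pressed
- lid_key (a joint): Oblong lid-release key (26 mm by 15 mm) at the front right of the printer's top, 55 mm to the right of the feed key, 0 up, 0.006 m down; not to be pressed
- calculator: Black desk calculator, 105 by 150 mm, 26 mm high at the back, loose on the side of the balance away from the printer. Origin: centre of its underside. Bystander
- tub_a: Clear tub of pearls like the one on the pan, loose on the table to one side. Origin: centre of its underside. Bystander
- tub_b: Clear tub of pearls like the one on the pan, loose on the table to one side. Origin: centre of its underside. Bystander
- sieve: Round aluminium pearl sieve, 146 mm across, 40 mm high, loose on the table to one side. Origin: centre of its underside. Bystander
- scoop: Small aluminium pearl scoop, 80 by 62 mm, 19 mm high, with a 70 mm wooden handle to -x, loose on the table to one side. Origin: centre of the tray's underside. Bystander
- loupe: Black eye loupe, 40 mm across, 30 mm high, loose in front of the balance. Origin: centre of its underside. Bystander
- pick: Pearl pick lying in front of the balance, wooden handle and steel tip along its x, 163 mm long, 13 mm high. Origin: middle of its length, at the table. Bystander
There are look-alikes about, which are no part of the job. Leave any turquoise look-alike of the printer alone.

How it is judged (in metres and radians):
On the way, in this order (a step that is already met when the one before it is completed fails the run):
1. the count key is pressed down at least 2 mm, the print and feed keys up (value of joint count_key above 0.002 m and value of joint each of print_key, feed_key below 0.001 m), for 0.04 s.
2. the print key is pressed down at least 2 mm, the count and feed keys up (value of joint print_key above 0.002 m and value of joint each of count_key, feed_key below 0.001 m), for 0.04 s.
3. the printer's feed key is pressed down at least 2 mm, the count and print keys up (value of joint feed_key above 0.002 m and value of joint each of count_key, print_key below 0.001 m), for 0.04 s.
At the end, for the whole second after the job is handed in: All keys up again (within 1 mm); the tub still on the pan, upright and within 8 mm of where it stood; the printer upright, at rest and within 15 mm of where it stood; every bystander within 20 mm of where it stood (value of joint each of count_key, print_key, feed_key, power_key, cal_key, tare_key, lid_key below 0.001 m and distance of printer from where it was at the start of the episode below 0.015 m and angle between each of printer, scale_tub's own z axis and vertical below 0.06 rad and linear speed of printer below 0.01 m/s and horizontal distance between scale_tub and pan below 0.05 m and distance of scale_tub from where it was at the start of the episode below 0.008 m and distance of each of calculator, tub_a, tub_b, sieve, scoop, loupe, pick from where it was at the start of the episode below 0.02 m); the robot touches nothing.
It fails at once if another key (power, calibrate, tare or lid release) is pressed more than 2 mm (value of joint any of power_key, cal_key, tare_key, lid_key above 0.002 m).
It fails at once if the balance or the printer is pressed harder than 25 N (contact force between any of the fingers, the arm and balance above 25 N or contact force between any of the fingers, the arm and printer above 25 N).
It fails at once if the robot touches the pan or the tub on it (over 0.5 N) (contact force between any of the fingers, the arm and pan above 0.5 N or contact force between any of the fingers, the arm and scale_tub above 0.5 N).
It fails at once if the printer is lifted, tipped or shifted (15 mm, 0.1 rad) (distance of printer from where it was at the start of the episode above 0.015 m or angle between printer's own z axis and vertical above 0.1 rad).
It fails at once if a bystander is lifted or shifted more than 20 mm (distance of any of calculator, tub_a, tub_b, sieve, scoop, loupe, pick from where it was at the start of the episode above 0.02 m).
It also fails if it takes over 48 s, if anything falls off the work surface, if the arm or the gripper's body presses on something with over 40 N, if the wrist force passes 120 N, or if a joint passes its speed limit or range.

## Working session

There is one attempt and no reset: what is moved stays moved. The work goes in short steps, Python scripts to look and compute and a shell command to move; the robot and the scene stay as the last step left them, time stands still between calls to the robot, and variables do not carry over. Pictures are saved under pics/ and viewed, at most 10 in all, crops included, and the job is handed in when it is done.

```bash
mkdir -p pics; cat > h.py <<'E'
import numpy as np, cv2, pickle
from rig import read_state, read_camera, job_done
def grab(n,f):
    c=read_camera(n); cv2.imwrite(f'pics/{f}.png',c['image']); pickle.dump(c,open(f'{f}.pkl','wb')); return c
def load(f): return pickle.load(open(f'{f}.pkl','rb'))
def ray(c,u,v):
    K=np.array([[c['fx'],0,c['cx']],[0,c['fy'],c['cy']],[0,0,1.]])
    p=cv2.undistortPoints(np.array([[[u,v]]],float),K,np.array([c['k1'],0,0,0.]))[0,0]
    R=np.array(c['R']);t=np.array(c['t'])
    return -R.T@t, R.T@np.array([p[0],p[1],1])
def at_z(c,u,v,z):
    o,d=ray(c,u,v); return o+d*(z-o[2])/d[2]
def depth(c,u,v):
    o,d=ray(c,u,v); w=c['range_z'][int(v)-1:int(v)+2,int(u)-1:int(u)+2]; w=w[w>0]
    return o+d*np.median(w) if len(w) else None
E
python3 - <<'E'
from h import *
grab('scene','s0');grab('side','d0');grab('wrist','w0')
s=read_state();print(s)
E
```

```text
{'time_s': 0.15, 'qpos': array([ 1.26149317,  0.50815323, -0.23749292,  1.500912  ,  0.12573315,
        1.14893059, -0.15479862]), 'joint_vel': array([ 0.00138932, -0.00269797,  0.00047125, -0.00349206, -0.001914  ,
       -0.00113695,  0.00051881]), 'joint_efforts': array([-2.63768430e-03, -6.21011066e+01, -2.18936138e+00, -2.49838382e+01,
        1.26887468e-02,  9.12889052e-03, -4.29773218e-05]), 'tool_pos': array([ 251.62503434, -571.67762436,  230.61944014]), 'tcp_rot': array([-3.07293532e+00, -6.46596556e-01,  5.80858332e-04]), 'ft_force': array([0.6146974 , 0.1135915 , 0.14074848]), 'torque': array([ 0.05776174, -0.01358844, -0.02270099]), 'grasp_force': 0.0, 'finger_gap': 85.43624667962432}
```

View pics/s0.png

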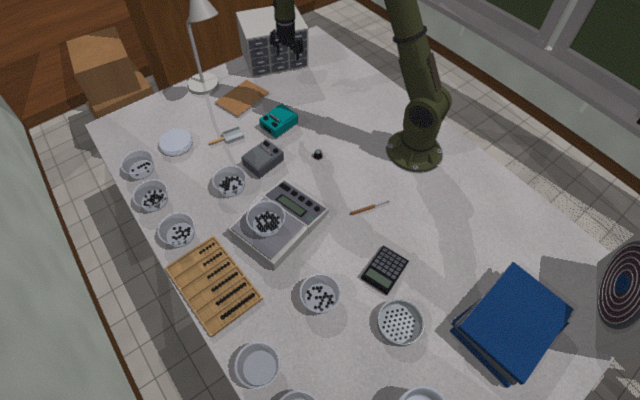

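View pics/d0.png

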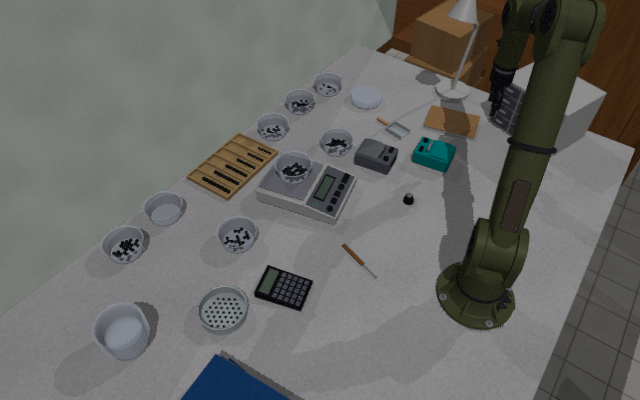

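The balance is at scene (280,222) and side (307,188). There are two printers: grey at scene (263,158) / side (376,155), and turquoise at scene (279,121) / side (434,153). The grey one fits the description, and the turquoise one is the look-alike to leave alone. I'll enlarge both views to confirm.

```bash
python3 - <<'E'
from h import *
a=cv2.imread('pics/s0.png')[130:230,235:335]; b=cv2.imread('pics/d0.png')[130:230,305:405]
f=lambda x:cv2.resize(x,None,fx=4,fy=4,interpolation=cv2.INTER_CUBIC)
cv2.imwrite('pics/crop0.png',np.hstack([f(a),f(b)]))
E
```

```text
(no output)
```

View pics/crop0.png

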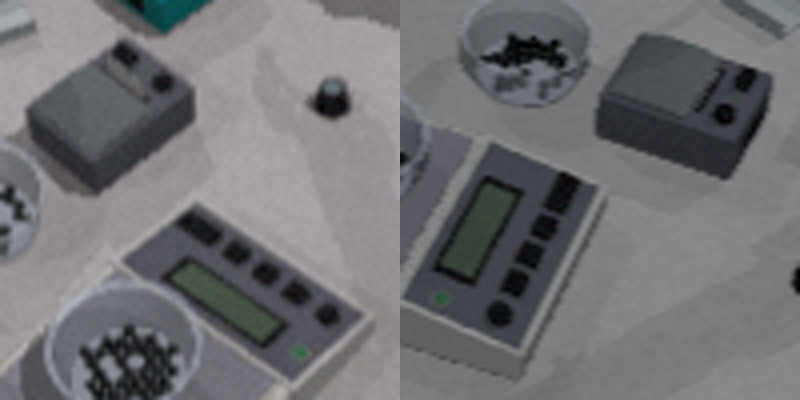

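The crop shows the grey printer with its round feed key at crop (162,82) left and (725,113) right. The balance row is bar, print, count, cal, power, with count at (266,271) left and (530,254) right. I'll triangulate these points.

```bash
python3 - <<'E'
from h import *
a=load('s0');b=load('d0')
P={'bar':((200,226),(162,192),55),'print':((236,252),(144,226),55),'count':((266,271),(130,254),55),'cal':((297,293),(115,282),55),'power':((328,315),(99,313),55),'feed':((162,82),(325,113),67),'lid':((126,53),(344,78),67)}
for n,(p,q,z) in P.items():
    u=lambda p,o:((p[0]+.5)/4-.5+o[0],(p[1]+.5)/4-.5+o[1])
    o1,d1=ray(a,*u(p,(235,130)));o2,d2=ray(b,*u(q,(305,130)))
    A=np.c_[d1,-d2];k=np.linalg.lstsq(A,o2-o1,rcond=None)[0]
    X=o1+k[0]*d1;Y=o2+k[1]*d2
    print(n,((X+Y)/2).round(1),'gap',np.linalg.norm(X-Y).round(1),at_z(a,*u(p,(235,130)),z).round(1),at_z(b,*u(q,(305,130)),z).round(1),)
    print('   depth',depth(a,*u(p,(235,130))).round(1),depth(b,*u(q,(305,130))).round(1))
from scipy.spatial.transform import Rotation as Ro
s=read_state();print(Ro.from_rotvec(s['tcp_rot']).as_matrix().round(3))
E
```

```text
bar [ 572.7 -137.7   54.4] gap 0.5 [ 573.  -137.1   55. ] [ 572.4 -137.5   55. ]
   depth [ 573.4 -136.3   56.2] [ 573.  -138.5   53.9]
print [562.3 -93.7  53.3] gap 1.1 [563.2 -92.1  55. ] [561.5 -93.   55. ]
   depth [563.1 -92.3  54.6] [562.  -93.7  54.1]
count [552.9 -58.8  53.7] gap 0.3 [553.5 -57.8  55. ] [552.3 -57.9  55. ]
   depth [554.4 -56.5  57.4] [551.1 -56.1  57.2]
cal [544.4 -22.7  54. ] gap 2.1 [545.2 -21.   55. ] [543.9 -23.2  55. ]
   depth [545.  -21.2  54.6] [543.1 -21.9  56.7]
power [535.7  13.1  52.6] gap 1.7 [537.   15.2  55. ] [534.6  13.8  55. ]
   depth [536.9  15.   54.6] [535.1  13.   53.9]
feed [ 503.7 -304.9   63.3] gap 2.6 [ 506.  -300.4   67. ] [ 502.2 -303.    67. ]
   depth [ 505.9 -300.5   66.8] [ 502.7 -304.1   65.9]
lid [ 513.  -356.2   66.2] gap 0.5 [ 513.4 -355.2   67. ] [ 512.6 -355.7   67. ]
   depth [ 511.9 -358.    63.7] [ 511.6 -353.5   69.1]
[[ 0.915  0.403 -0.001]
 [ 0.403 -0.915  0.001]
 [-0.    -0.001 -1.   ]]
```

```bash
python3 -m crank '[[0.4,-0.3,0,0,0,0,1],[0.8,-0.6,0,0,0,0,1],[1,-0.727,0,0,0,0,1]]'; python3 -m crank '[[0.4,-0.3,0,0,0,0,1],[0.8,-0.6,0,0,0,0,1],[1,-0.727,0,0,0,0,1]]';python3 -m crank '[[0.4,-0.3,0,0,0,0,1],[0.8,-0.6,0,0,0,0,1],[1,-0.727,0,0,0,0,1]]'; python3 -m crank '[[0.4,-0.3,0,0,0,0.11,1],[0.8,-0.6,0,0,0,0.222,1],[0.8,-0.6,0,0,0,0.222,1],[0.8,-0.6,0,0,0,0.222,1],[0.8,-0.6,0,0,0,0.222,1]]'
python3 - <<'E'
from h import *
grab('wrist','w1')
from scipy.spatial.transform import Rotation as Ro
s=read_state();print(s['tool_pos'],s['ft_force'],s['finger_gap']);print(Ro.from_rotvec(s['tcp_rot']).as_matrix().round(3))
E
```

```text
time_s: 0.52
tool_pos: [328.4, -440.4, 231.3]
tcp_rot: [-3.072, -0.652, -0.001]
ft_force: [0.3, -0.4, 0.1]
finger_gap: 32.3
grasp_force: 0.0
time_s: 0.9
tool_pos: [402.7, -312.0, 231.4]
tcp_rot: [-3.072, -0.653, -0.001]
ft_force: [0.8, -1.1, -0.5]
finger_gap: 0.1
grasp_force: 0.0
time_s: 1.27
tool_pos: [477.2, -183.6, 231.4]
tcp_rot: [-3.072, -0.653, -0.001]
ft_force: [0.2, 0.1, -0.5]
finger_gap: -0.0
grasp_force: 0.0
time_s: 1.9
tool_pos: [534.1, -84.5, 231.2]
tcp_rot: [3.119, 0.373, -0.001]
ft_force: [0.1, 0.2, -0.1]
finger_gap: -0.4
grasp_force: 0.0
[534.11925295 -84.47672404 231.22364696] [0.81099306 0.01556568 0.12656912] 0.05512415489850997
[[ 0.972  0.236 -0.   ]
 [ 0.236 -0.972 -0.001]
 [-0.001  0.    -1.   ]]
```

View pics/w1.png

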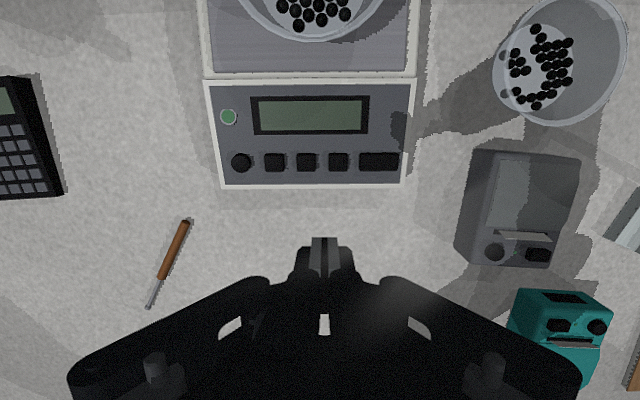

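The wrist view shows the row power (241,162), cal (274,162), count (306,162), print (338,162) and tare (379,162). The printer's feed key is at (494,252), lid key at (537,254). I'll refine the positions from this view.

```bash
python3 - <<'E'
from h import *
c=load('w1')
from scipy.spatial.transform import Rotation as Ro
s=read_state();R=Ro.from_rotvec(s['tcp_rot']).as_matrix()
for n,u,v,z in [('power',241,161.5,55),('cal',274.5,161.5,55),('count',306,161.5,55),('print',338,161.5,55),('tare',379,161,55),('feed',494.5,251.5,67),('lid',537,254,67),('tip',324,242,s['tool_pos'][2])]:
    X=at_z(c,u,v,z);d=depth(c,u,v);print(n,X.round(1),d.round(1),'tool delta',(R.T@(X-s['tool_pos'])).round(1))
E
```

```text
power [537.3  11.4  55. ] [537.6  10.9  56.8] tool delta [ 25.7 -92.5 176.2]
cal [546.1 -25.2  55. ] [546.3 -25.4  56.5] tool delta [ 25.7 -54.8 176.2]
count [554.3 -59.5  55. ] [554.5 -59.5  55.9] tool delta [ 25.6 -19.6 176.2]
print [562.8 -94.3  55. ] [563.  -94.2  56.7] tool delta [ 25.6  16.2 176.2]
tare [ 574.1 -138.8   55. ] [ 574.2 -138.6   56. ] tool delta [ 26.2  62.2 176.2]
feed [ 504.8 -301.2   67. ] [ 505.1 -300.4   68. ] tool delta [-79.5 203.6 164.4]
lid [ 513.7 -353.4   67. ] [ 513.9 -352.6   67.8] tool delta [-83.1 256.4 164.4]
tip [539.6 -83.7 231.2] [544.7 -82.4 243. ] tool delta [ 5.6  0.5 -0. ]
```

```bash
python3 -m crank '[[0.2,-0.163,0.4,0,0,0,1],[0.2,-0.163,0.8,0,0,0,1],[0.2,-0.163,1,0,0,0,1],[0.2,-0.163,1,0,0,0,1],[0.2,-0.163,1,0,0,0,1]]'; python3 -m crank '[[0,0,0.2,0,0,0,1],[0,0,0.35,0,0,0,1],[0,0,0.41,0,0,0,1],[0,0,0.41,0,0,0,1],[0,0,0.41,0,0,0,1]]'
python3 - <<'E'
from h import *
c=grab('side','d1');im=c['image'][130:230,290:390];cv2.imwrite('pics/crop1.png',cv2.resize(im,None,fx=5,fy=5,interpolation=cv2.INTER_CUBIC));print(read_state()['ft_force'])
E
```

```text
time_s: 2.58
tool_pos: [553.9, -58.9, 112.4]
tcp_rot: [3.119, 0.375, 0.002]
ft_force: [-0.2, 0.2, 1.3]
finger_gap: -0.7
grasp_force: 0.0
time_s: 3.2
tool_pos: [554.0, -58.2, 63.1]
tcp_rot: [3.119, 0.376, 0.003]
ft_force: [0.3, -0.2, -0.1]
finger_gap: 0.1
grasp_force: 0.0
[-0.8681661  -0.99441852  0.92919399]
```

View pics/crop1.png

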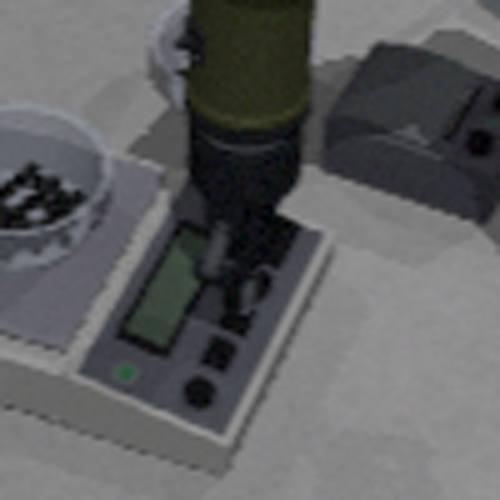

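The fingertips stand over the third key from the power end, which is count, with the printer clear of the arm. Next I press in steps and watch the force.

```bash
python3 -m crank '[[0,0,0.03,0,0,0,1],[0,0,0.055,0,0,0,1],[0,0,0.055,0,0,0,1],[0,0,0.055,0,0,0,1]]'; python3 -m crank '[[0,0,0.0125,0,0,0,1],[0,0,0.0125,0,0,0,1],[0,0,0.0125,0,0,0,1]]'; python3 -m crank '[[0,0,0.0125,0,0,0,1],[0,0,0.0125,0,0,0,1],[0,0,0.0125,0,0,0,1]]'
```

```text
time_s: 3.75
tool_pos: [553.5, -58.1, 55.6]
tcp_rot: [3.119, 0.377, 0.0]
ft_force: [0.7, -0.1, 1.7]
finger_gap: -0.1
grasp_force: 0.9
time_s: 4.12
tool_pos: [553.7, -58.1, 54.2]
tcp_rot: [3.119, 0.377, 0.001]
ft_force: [0.4, -0.6, 3.7]
finger_gap: 0.1
grasp_force: 1.8
time_s: 4.5
tool_pos: [554.0, -58.0, 52.8]
tcp_rot: [3.119, 0.377, 0.002]
ft_force: [1.2, 0.2, 5.7]
finger_gap: -0.3
grasp_force: 2.7
```

About 5.7 N corresponds to roughly 3.5 mm down, so count is pressed. I release it, move 36 mm to print and press.

```bash
python3 -m crank '[[0,0,-0.08,0,0,0,1],[0,0,-0.15,0,0,0,1],[0,0,-0.15,0,0,0,1],[0,0.15,-0.15,0,0,0,1],[0,0.298,-0.15,0,0,0,1],[0,0.298,-0.15,0,0,0,1],[0,0.298,-0.15,0,0,0,1]]'; python3 -m crank '[[0,0,0.07,0,0,0,1],[0,0,0.11,0,0,0,1],[0,0,0.13,0,0,0,1],[0,0,0.13,0,0,0,1],[0,0,0.13,0,0,0,1]]'; python3 -m crank '[[0,0,0.01,0,0,0,1],[0,0,0.02,0,0,0,1],[0,0,0.02,0,0,0,1],[0,0,0.02,0,0,0,1]]'
```

```text
time_s: 5.38
tool_pos: [561.7, -92.9, 70.2]
tcp_rot: [-3.118, -0.376, 0.001]
ft_force: [0.1, -0.3, 0.2]
finger_gap: -0.2
grasp_force: 0.0
time_s: 6.0
tool_pos: [561.7, -92.4, 55.0]
tcp_rot: [-3.119, -0.377, 0.0]
ft_force: [-1.6, 1.4, 2.6]
finger_gap: 0.1
grasp_force: 1.2
time_s: 6.5
tool_pos: [562.2, -92.5, 52.8]
tcp_rot: [-3.119, -0.377, -0.001]
ft_force: [-1.5, 2.2, 5.3]
finger_gap: 0.1
grasp_force: 2.7
```

Print is pressed at 5.3 N. I release, rise and travel to above the feed key.

```bash
python3 -m crank '[[0,0,-0.1,0,0,0,1],[0,0,-0.3,0,0,0,1],[0,0,-0.5,0,0,0,1],[-0.2,0.4,-0.6,0,0,0,1],[-0.44,0.79,-0.6,0,0,0,1],[-0.44,0.79,-0.6,0,0,0,1]]'; python3 -m crank '[[-0.2,0.4,0,0,0,0,1],[-0.44,0.79,0,0,0,0,1],[-0.44,0.79,0.2,0,0,0,1],[-0.44,0.79,0.4,0,0,0,1],[-0.44,0.79,0.4,0,0,0,1],[-0.44,0.79,0.4,0,0,0,1]]'
python3 - <<'E'
from h import *
a=grab('side','d2')['image'][110:210,320:420];b=grab('scene','s2')['image'][110:210,215:315]
f=lambda x:cv2.resize(x,None,fx=4,fy=4,interpolation=cv2.INTER_CUBIC)
cv2.imwrite('pics/crop2.png',np.hstack([f(b),f(a)]));print(read_state()['tool_pos'])
E
```

```text
time_s: 7.25
tool_pos: [530.8, -204.2, 124.8]
tcp_rot: [3.117, 0.362, -0.003]
ft_force: [0.7, 0.6, -0.3]
finger_gap: 0.2
grasp_force: 0.0
time_s: 8.0
tool_pos: [505.1, -302.0, 77.4]
tcp_rot: [3.118, 0.378, 0.001]
ft_force: [0.5, 0.3, 0.7]
finger_gap: -0.2
grasp_force: 0.0
[ 505.23642707 -302.18638115   77.69764082]
```

View pics/crop2.png

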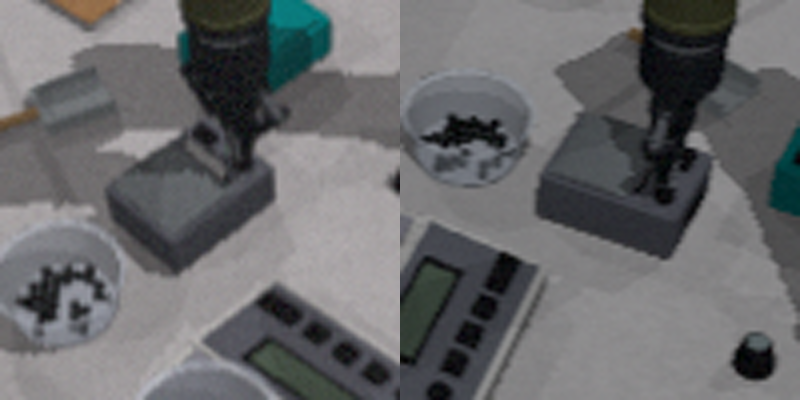

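The fingertips are just above the feed key (crop (664,190) right, (237,165) left), with the paper end right behind. I keep 1.5 mm to the front and press.

```bash
python3 -m crank '[[-0.012,0,0.04,0,0,0,1],[-0.012,0,0.075,0,0,0,1],[-0.012,0,0.085,0,0,0,1],[-0.012,0,0.085,0,0,0,1],[-0.012,0,0.085,0,0,0,1]]'; python3 -m crank '[[0,0,0.0125,0,0,0,1],[0,0,0.025,0,0,0,1],[0,0,0.025,0,0,0,1],[0,0,0.025,0,0,0,1]]'
```

```text
time_s: 8.72
tool_pos: [502.9, -302.5, 66.4]
tcp_rot: [-3.119, -0.377, 0.0]
ft_force: [-1.6, 0.2, 1.3]
finger_gap: 0.2
grasp_force: 0.9
time_s: 9.22
tool_pos: [502.9, -302.5, 63.5]
tcp_rot: [3.119, 0.377, -0.0]
ft_force: [-1.5, -0.4, 6.3]
finger_gap: -0.1
grasp_force: 2.9
```

```bash
python3 -m crank '[[0,0,-0.1,0,0,0,1],[0,0,-0.4,0,0,0,1],[0,0,-0.8,0,0,0,1],[-0.5,0,-1,0,0,0,1],[-0.8,0,-1,0,0,0,1],[-0.8,0,-1,0,0,0,1],[-0.8,0,-1,0,0,0,1],[-0.8,0,-1,0,0,0,1]]'
python3 - <<'E'
from h import *
a=grab('side','d3')['image'][110:210,320:420];b=grab('scene','s3')['image'][110:210,215:315]
f=lambda x:cv2.resize(x,None,fx=4,fy=4,interpolation=cv2.INTER_CUBIC)
cv2.imwrite('pics/crop3.png',np.hstack([f(b),f(a)]))
E
```

```text
time_s: 10.22
tool_pos: [411.1, -324.7, 183.2]
tcp_rot: [-3.118, -0.379, -0.001]
ft_force: [0.5, -0.1, -0.9]
finger_gap: -0.4
grasp_force: 0.0
```

View pics/crop3.png

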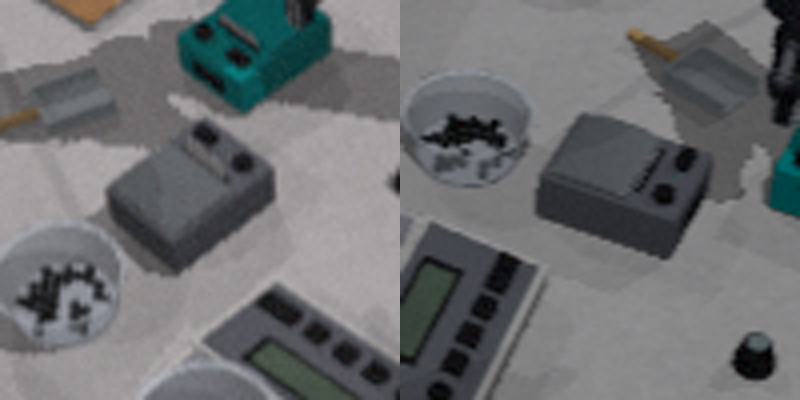

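The printer stands where it was, the keys are up and the arm is clear of everything. The paper end at crop (207,158) looks no longer than before, but the forces show all three keys went well past 2 mm.

```bash
python3 -c "
from rig import job_done; print(job_done())"
```

```text
the job is handed in; nothing more can be done
None
```

I pressed and released count, print and feed in that order, about 3.5 mm each by spring force (at most about 6.3 N). The last pictures show the printer unmoved, I touched nothing else as far as I can tell, and the job is handed in with no verdict returned. I could not see the slip get longer.

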